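Rock the stuck locating key out of the carved board

ROBOT

A 6-joint arm with a two-finger parallel gripper is mounted at the origin on the work surface. World frame = base frame: x ahead of the robot, y to its left, z up, the work surface at z = 0. Lengths are in m, angles in rad, forces in N, time in s.
With the tool pointing down it reaches from about 0.4 to 0.825 m from the base axis. Payload 7 kg.
Tool frame: the origin (TCP) lies midway between the tips of the shut fingers; the grasp point (between the pads) lies grip_point_offset behind it (grip_point_offset is the distance from the TCP to the grasp point, in m); z points along the fingers, y is the line along which they close (so a half turn about z gives the same grasp; the last joint's range is limited). The gripper opens to 88 mm and grips with 3 to 60 N. Pads are 19 mm wide; open, the fingers measure 130 mm over their backs; the gripper's body (78 mm by 193 mm) begins 47 mm behind the grasp point.
Start: joints at [-0.989, 0.359, 0.012, 0, -1.224, -0.288], TCP at [0.195, -0.646, 0.227] pointing down, gripper open.
Joint ranges: [-3.07, 3.07], [-1.43, 2.12], [-1.02, 1.25], [-3.03, 1.67], [-3.05, -0], [-3.03, 3.03]. Speed limits (rad/s): [2.39, 2.39, 3.01, 3.14, 3.14, 3.14].

INTERFACE

Orientations are given as a 3x3 rotation matrix whose columns are the frame's x, y, z axes.
In Python, from cell import get_state, capture, get_calibration, hand_in, find_in, grip_point_offset gives the robot as it stands.
- The arm moves only by the shell command python3 -m inch 'ROWS' [FORCE]. ROWS is text: rows parted by semicolons, each of 7 numbers parted by spaces: the turn, a rotation vector about the tool's x, y, z in degrees, then the shift along the tool's x, y, z in mm, then the opening, from 0 (shut) to 1 (fully open). A call has 1 to 10 rows; each row is the pose to reach, as a shift and turn from the pose commanded when the call began, along the tool's axes at that moment; what a row does not reach only later rows make up. A row lasts 1/8 s, in which the tool goes at most 62.5 mm and 10.7 degrees, less where a joint would pass 70% of its speed; a pose out of reach is approached as far as the arm can. A call with a gripper value outside its range is refused whole. The fingers move at their own pace and stop on an object; FORCE is the grip in N (left out, the last holds). Time passes only in rows, so rows that repeat a pose let the fingers close. It gives the time, the measured TCP pose, the force, the opening and the grip force at its end, in the units of the state.
- get_state(): the state, without advancing time (a new reading comes with each control period).
- capture(name): name is "scene" or "top" or "wrist"; returns the picture (420x560x3 uint8, red, green, blue); there is no depth.
- get_calibration(name): a dict with "intrinsics" (3x3 intrinsics, pixels), "R" (3x3) and "t" (3): a world point X has camera coordinates R X + t; the wrist camera has in their place "tool_from_camera" (4x4, takes a point from camera to tool coordinates, whose origin is the TCP and whose axes are the flange's). Camera axes: x right, y down, z forward; pixel columns grow to the right and rows downward; lengths in m; the calibration is good to about 2 mm. A picture is of the moment at which its call begins: read the wrist's pose just before it. get_calibration takes no time and is no camera call.
- hand_in(): hands the job in; it is judged then, once.
Trained networks look in the newest picture that a camera, given by its name, has taken for a name from the list of things; names that differ only in an ending like _2 or _b are one class to them, and where a whole thing is asked for, a point or a joint stands for the part that bears it (a point fixed in the world has none). Each returns a list of dicts, best first, with "p" (0 to 1); they miss things now and then, are a little off and sometimes report something else, mostly with a low value. They report only what shows in the picture. A call takes as long as a camera call. They do not tell look-alikes from the thing itself.
- find_in(camera, name): "point" ([x, y, z] in m, in the coordinates of the camera as it stood for that picture, good to about 4 mm: the middle of the surface that is visible of it).
The state is a dict: "clock": time; "joints": joint angles; "joint_vel": joint speeds; "effort": joint torques, N m; "tcp_pos": TCP position; "eef_rot": TCP orientation; "contact_force": force on the tool from outside, world axes, zero at the start; "ft_torque": the same for the moment, N m; "opening": finger opening in m; "grip_force": force on a finger pad.
Only numpy, scipy, OpenCV 4.12 (cv2) and the standard library are available. Lean on these libraries where they do the work, as an engineer would, in place of code of your own. Each camera call takes 0.05 s, during which the arm holds its last target. There are 200 camera calls.

TASK

The tall wooden locating key is stuck tight in the mortise in the middle of the carved board. Take it by its top and rock it out: lean it first towards the board's spiral end, then back the other way, to and fro along the board while it works its way up, without lifting, tipping or dragging the board and without disturbing the other things. Finish still holding the freed key upright just above its mortise, 1 to 4 cm clear of the board.

Things in the scene. Friction and masses are not known exactly. Their poses are not given: they have to be found in the camera images.
- key: the locating key: plain upright hardwood block, 40 mm (its x) by 22 mm (its y) by 100 mm high, about 90 g, with a half-round top of 20 mm radius curving in x-z (the faces at x = +-20 mm are flat up to 80 mm above the foot). Origin: centre of its foot, z up along it. At the start it stands on the mortise floor, 65 mm of it above the board, its x along the board's x
- key_top (a point): highest point of the key, 100 mm above its foot. How it frees: lean the key 0.1 rad or so about its y axis, pivoting at the foot, to alternate sides (10 to 20 N sideways near the top), raising it 1 to 2 mm with each lean; 14 mm above the mortise floor the foot is free
- board: the carved board, 420 (x) by 220 (y) by 45 mm, about 3 kg, loose on the bench, long axis roughly across in front of the robot. Origin: centre of its underside; +x points to the end with the raised spiral (130 mm across, 4 mm proud), -x to the plain end; z up. Two round pins, 16 mm thick and 18 mm high, stand in it at x = -95, y = +-70 mm
- mortise (a point): centre of the mortise mouth, in the board's top face, 45 mm above the board's origin, axes as the board. The mortise is 50 mm (x) by 26 mm (y), 35 mm deep: the key has 5 mm play each way in x and leans up to about 0.14 rad. Sprung cheeks in its lowest 14 mm pinch the key's y faces, 40 N each: a straight pull needs about 50 N and lifts the board
- mallet: square wooden mallet lying on its side: head 55 x 100 x 60 mm, handle 200 mm long and 28 mm wide, lies on the bench along the board's far long side; origin on the bench about under its middle, x along the handle towards the head; leave it alone
- gouge: carving gouge, 248 mm long and 24 mm high, lying on the bench to the left; origin under it, x towards the blade; leave it alone
- stone: sharpening stone in a wooden base, 200 x 70 x 36 mm, on the bench to the right; origin centre of its underside; leave it alone
- tin: can, 70 mm wide and 75 mm high, standing on the bench to the left; origin centre of its underside; leave it alone
- brush: dusting brush 160 mm long, lying across the plain end of the board; origin on its underside, x along it; leave it alone
- offcut: wood offcut 50 x 30 x 15 mm lying on the board beside the key, about 85 mm from it; origin centre of its underside; leave it alone
Things that resemble listed ones, but are neither listed nor needed, are in the scene too. Of the things like the key, leave any that is turquoise; of the rest the smaller one is meant.

How it is judged:
On the way, in this order (a step that is already met when the one before it is completed fails the run):
1. the key, its foot still in the mortise, leans towards the spiral end by more than 0.06 rad (z of key in the frame of board below 0.036 m and angle between the z axis of key and the z axis of board, either way round above 0.06 rad and x of key_top in the frame of board above 0.004 m), for 0.05 s.
2. then, foot still in the mortise, it leans towards the plain end by more than 0.06 rad (z of key in the frame of board below 0.036 m and angle between the z axis of key and the z axis of board, either way round above 0.06 rad and x of key_top in the frame of board below -0.004 m), for 0.05 s.
At the end, for the whole second after the job is handed in: The key is held still in the fingers, upright within 0.2 rad, its foot 7 to 45 mm above the board's top face and within 30 mm sideways of the mortise's centre, touching neither board nor mortise; the board lies flat, within 30 mm of where it started (z of key in the frame of board between 0.052 and 0.09 m and horizontal distance between key and mortise below 0.03 m and angle between key's own z axis and vertical below 0.2 rad and contact force between the fingers and key above 1 N and contact force between key and board below 0.1 N and linear speed of key below 0.03 m/s and distance of board from where it was at the start of the episode below 0.03 m and angle between board's own z axis and vertical below 0.03 rad and linear speed of board below 0.02 m/s); the arm keeps its last pose, push and grip.
It fails at once if the board is lifted or tipped (its middle more than 8 mm up, or more than 0.06 rad) or dragged more than 30 mm (height (world z) of board above 0.008 m or angle between board's own z axis and vertical above 0.06 rad or distance of board from where it was at the start of the episode above 0.03 m).
It fails at once if another thing is moved by more than 40 mm (distance of any of mallet, gouge, stone, tin, brush, offcut from where it was at the start of the episode above 0.04 m).
It also fails if it takes over 42 s, if anything falls off the work surface, if the arm or the gripper's body presses on something with over 40 N, if the wrist force passes 120 N, or if a joint passes its speed limit or range.

## Working session

There is one attempt and no reset: what is moved stays moved. The work goes in short steps, Python scripts to look and compute and a shell command to move; the robot and the scene stay as the last step left them, time stands still between calls to the robot, and variables do not carry over. Pictures are saved under pics/ and viewed, at most 10 in all, crops included, and the job is handed in when it is done.

```bash
mkdir -p pics
cat > h.py <<'E'
import numpy as np, cv2
from cell import *
def w(cam,p):
    c=get_calibration(cam); return np.array(c["R"]).T@(np.array(p)-np.array(c["t"]))
def px(cam,X):
    c=get_calibration(cam); q=np.array(c["intrinsics"])@(np.array(c["R"])@np.array(X)+np.array(c["t"])); return q[:2]/q[2]
def save(cam,n):
    im=capture(cam); cv2.imwrite(f"pics/{n}.png",im[:,:,::-1]); return im
E
python3 - <<'E'
from h import *
np.set_printoptions(precision=3,suppress=True)
for c in ("top","scene"):
    save(c,c+"1")
    for n in ("key","board","offcut","brush","mallet"):
        for d in find_in(c,n)[:4]: 
            X=w(c,d["point"]); print(c,n,round(d["p"],2),X,px(c,X))
s=get_state();print(s["clock"],s["tcp_pos"],s["eef_rot"],grip_point_offset)
E
```

```text
top key 0.65 [0.36  0.051 0.094] [270.603 287.828]
top key 0.59 [0.77  0.147 0.127] [237.87  142.437]
top key 0.43 [0.557 0.007 0.102] [286.848 218.135]
top board 0.96 [0.566 0.024 0.045] [281.275 216.705]
top offcut 0.69 [0.492 0.062 0.061] [268.016 241.178]
top brush 0.85 [ 0.499 -0.139  0.065] [336.635 239.201]
top mallet 0.69 [ 0.731 -0.004  0.037] [290.918 163.131]
top mallet 0.67 [0.565 0.022 0.047] [281.843 216.881]
top mallet 0.43 [ 0.498 -0.137  0.065] [335.98  239.507]
scene key 0.88 [0.786 0.137 0.087] [387.741 230.109]
scene key 0.6 [ 0.565 -0.001  0.088] [289.313 215.593]
scene key 0.56 [0.376 0.483 0.011] [337.597 144.799]
scene board 0.78 [ 0.588 -0.025  0.044] [288.965 235.803]
scene offcut 0.73 [0.488 0.054 0.067] [282.198 198.953]
scene brush 0.91 [ 0.507 -0.146  0.065] [235.051 238.751]
scene brush 0.24 [0.63  0.431 0.061] [391.961 167.072]
scene mallet 0.86 [ 0.739 -0.014  0.042] [336.376 263.821]
0.6 [ 0.195 -0.646  0.227] [[-0.957 -0.29   0.   ]
 [-0.29   0.957  0.   ]
 [-0.     0.    -1.   ]] 0.0188
```

View pics/top1.png

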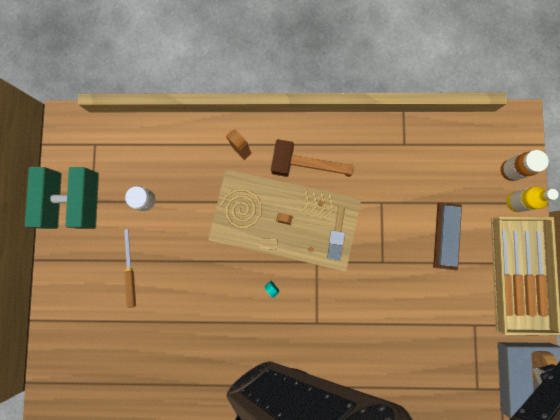

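View pics/scene1.png

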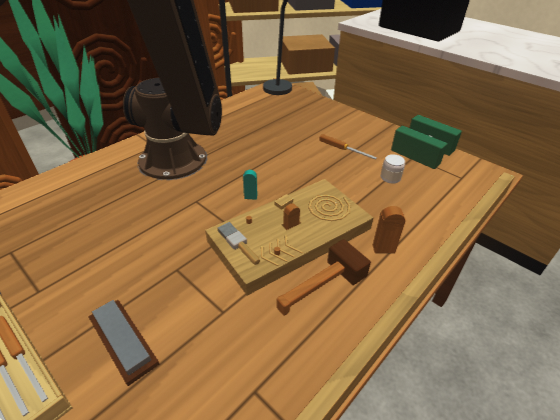

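Run:
```python
from h import *
a=cv2.imread("pics/top1.png")[160:280,200:370]; b=cv2.imread("pics/scene1.png")[180:290,200:380]
cv2.imwrite("pics/c1.png",np.vstack([cv2.resize(a,(510,360),interpolation=2),cv2.resize(b,(510,240),interpolation=2)[:240]]))
from scipy.optimize import least_squares
def ray(cam,u,z):
    c=get_calibration(cam);R=np.array(c["R"]);t=np.array(c["t"]);C=-R.T@t
    d=R.T@np.linalg.inv(c["intrinsics"])@[u[0],u[1],1];return C+d*(z-C[2])/d[2]
C=[ray("top",u,.045) for u in [(224,171),(360,199),(347,270),(210,241)]]
print(np.round(C,3),np.mean(C,0)); x=C[0]+C[3]-C[1]-C[2]; print("yaw",np.degrees(np.arctan2(x[1],x[0])),np.linalg.norm(x)/2)
print(ray("top",(285,218),.105))
```

```text
[[ 0.704  0.199  0.045]
 [ 0.621 -0.212  0.045]
 [ 0.409 -0.171  0.045]
 [ 0.491  0.236  0.045]] [0.5564266  0.01308733 0.045     ]
yaw 78.54447228578412 0.4178483037146751
[0.55694935 0.01175049 0.105     ]
```

View pics/c1.png

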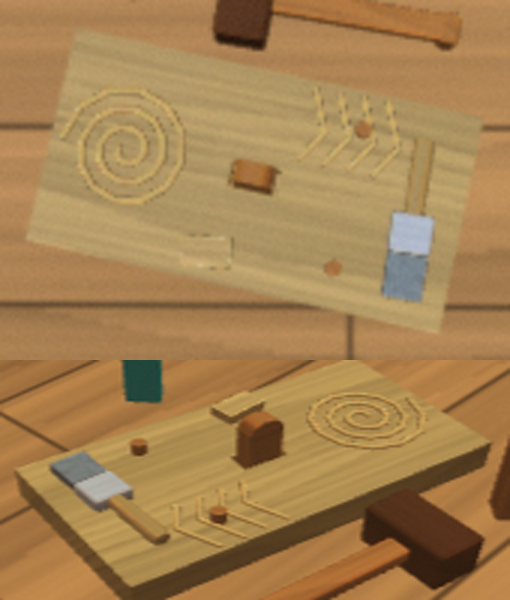

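```bash
R="0 0 -61.6 -537 525 0 1"; python3 -m inch '0 0 -10 -60 58 0 1;0 0 -20 -110 108 0 1;0 0 -30 -160 157 0 1;0 0 -40 -210 206 0 1;0 0 -50 -260 255 0 1;0 0 -60 -310 304 0 1;0 0 -61.6 -360 352 0 1;0 0 -61.6 -410 401 0 1;0 0 -61.6 -460 450 0 1;0 0 -61.6 -510 498 0 1'
python3 - <<'E'
from h import *
s=get_state();R=np.array(s["eef_rot"]);print(s["clock"],R.round(3))
print(R.T@(np.array([.5567,.0125,.227])-s["tcp_pos"])*1000, s["joints"])
print(get_calibration("wrist"))
E
```

```text
clock: 1.85
tcp_pos: [0.4975, -0.0964, 0.2272]
eef_rot: [[-0.2, -0.98, 0.001], [-0.98, 0.2, 0.0], [-0.0, -0.001, -1.0]]
contact_force: [1.2, -0.3, 0.3]
opening: 0.0878
grip_force: 0.0
1.85 [[-0.2   -0.98   0.001]
 [-0.98   0.2    0.   ]
 [-0.    -0.001 -1.   ]]
[-118.55142926  -36.20541327    0.24743989] [ 1.96860627e-01  7.85118504e-02 -3.51763460e-01  1.59579040e-04
 -1.13920266e+00 -3.98385729e-01]
{'intrinsics': array([[290.6975473 ,   0.        , 282.01684303],
       [  0.        , 290.6975473 , 208.96338247],
       [  0.        ,   0.        ,   1.        ]]), 'tool_from_camera': array([[ 1.01658113e-04, -9.62547878e-01, -2.71111735e-01,
         7.32155764e-02],
       [ 9.99999221e-01,  4.35108506e-04, -1.16983035e-03,
        -7.60610443e-04],
       [ 1.24398074e-03, -2.71111405e-01,  9.62547172e-01,
        -1.57873357e-01],
       [ 0.00000000e+00,  0.00000000e+00,  0.00000000e+00,
         1.00000000e+00]])}
```

```bash
python3 -m inch '0 0 0 0 0 0 1;0 0 0 0 0 0 1;0 0 0 0 0 0 1;0 0 0 0 0 0 1'
python3 - <<'E'
from h import *
np.set_printoptions(precision=4,suppress=True)
s=get_state();R=np.array(s["eef_rot"]);T=np.array(get_calibration("wrist")["tool_from_camera"])
print(R.T@(np.array([.5567,.0125,.227])-s["tcp_pos"])*1000)
save("wrist","w1")
for n in ("key","offcut"):
  for d in find_in("wrist",n)[:3]: print(n,d["p"],R@(T[:3,:3]@d["point"]+T[:3,3])+s["tcp_pos"])
E
```

```text
clock: 2.35
tcp_pos: [0.4963, -0.0995, 0.2267]
eef_rot: [[-0.202, -0.979, 0.0], [-0.979, 0.202, 0.0], [-0.0, -0.0, -1.0]]
contact_force: [-0.4, -0.2, 0.3]
opening: 0.0877
grip_force: 0.0
[-121.9047  -36.537    -0.2736]
key 0.88 [0.5573 0.008  0.1089]
key 0.71 [0.3457 0.0337 0.0194]
offcut 0.79 [0.483  0.0553 0.0581]
```

View pics/w1.png

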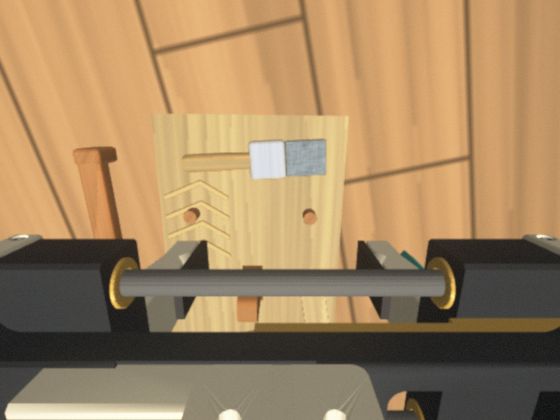

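Run:
```python
from h import *
np.set_printoptions(precision=4,suppress=True)
s=get_state();R=np.array(s["eef_rot"]);c=get_calibration("wrist");T=np.array(c["tool_from_camera"])
def ray(u,v,z):
    C=R@T[:3,3]+s["tcp_pos"]; d=R@T[:3,:3]@np.linalg.inv(c["intrinsics"])@[u,v,1]; return C+d*(z-C[2])/d[2]
a,b=ray(191,215,.063),ray(309.5,215.5,.063); e=(a-b)/np.linalg.norm(a-b)
print(a,b,np.linalg.norm(a-b)); bx=-np.array([-e[1],e[0],0])
if bx[1]<0: bx=-bx
m=(a+b)/2+.095*bx; print("yaw",np.degrees(np.arctan2(bx[1],bx[0])),"mortise",m, "tool rem",R.T@(m-s["tcp_pos"])*1000)
for u in ((237,320),(260,320),(249,266)): print(ray(*u,.10))
print(ray(153,114.5,.045),ray(348,116.5,.045))
```

```text
[ 0.6058 -0.0964  0.063 ] [ 0.4716 -0.0683  0.063 ] 0.1370471531847711
yaw 78.14085488227629 mortise [0.5582 0.0106 0.063 ] tool rem [-119.9299  -38.26    163.7084]
[0.5758 0.0259 0.1   ]
[0.5501 0.0312 0.1   ]
[ 0.5467 -0.0372  0.1   ]
[ 0.6208 -0.2132  0.045 ] [ 0.4087 -0.1674  0.045 ]
```

```bash
python3 -m inch '0 0 0 -50 -15 0 1;0 0 0 -100 -31 0 1;0 0 0 -121 -37 0 1;0 0 0 -121 -37 40 1;0 0 0 -121 -37 60 1;0 0 0 -121 -37 60 1;0 0 0 -121 -37 60 1'
python3 - <<'E'
from h import *
np.set_printoptions(precision=4,suppress=True)
s=get_state();R=np.array(s["eef_rot"])
print(R.T@(np.array([.5573,.0115,.071])-s["tcp_pos"])*1000)
T=np.array(get_calibration("wrist")["tool_from_camera"])
save("wrist","w2")
for d in find_in("wrist","key")[:2]: print(d["p"],R@(T[:3,:3]@d["point"]+T[:3,3])+s["tcp_pos"])
E
```

```text
clock: 3.38
tcp_pos: [0.5578, 0.0124, 0.1676]
eef_rot: [[-0.201, -0.98, 0.001], [-0.98, 0.201, 0.0], [-0.0, -0.001, -1.0]]
contact_force: [-0.5, 0.4, 0.1]
opening: 0.0876
grip_force: 0.0
[ 0.9879  0.4283 96.6088]
0.86 [0.3615 0.0478 0.0715]
0.8 [0.5552 0.0026 0.1071]
```

View pics/w2.png

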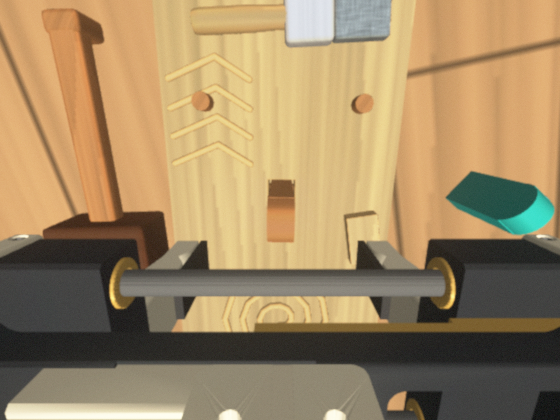

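```bash
python3 -m inch '0 0 0 1 0 50 1;0 0 0 1 0 90 1;0 0 0 1 0 97 1;0 0 0 1 0 97 1;0 0 0 1 0 97 1' ; python3 -m inch '0 0 0 0 0 0 0.4;0 0 0 0 0 0 0.15;0 0 0 0 0 0 0.15;0 0 0 0 0 0 0.15;0 0 0 0 0 0 0.15;0 0 0 0 0 0 0.15' 6
```

```text
clock: 4.1
tcp_pos: [0.5584, 0.0121, 0.0715]
eef_rot: [[-0.2, -0.98, 0.003], [-0.98, 0.2, 0.001], [-0.001, -0.003, -1.0]]
contact_force: [0.7, -0.5, -0.8]
opening: 0.0876
grip_force: 0.0
clock: 4.85
tcp_pos: [0.557, 0.0116, 0.0695]
eef_rot: [[-0.2, -0.98, -0.0], [-0.98, 0.2, -0.0], [0.0, 0.0, -1.0]]
contact_force: [-0.3, 0.7, -1.0]
opening: 0.0328
grip_force: 0.0
```

```bash
python3 -m inch '0 0 0 0 0 0 0;0 0 0 0 0 0 0;0 0 0 0 0 0 0;0 0 0 0 0 0 0' 6;python3 -m inch '0 0 0 0 0 0 0;0 0 0 0 0 0 0;0 0 0 0 0 0 0' 40
```

```text
clock: 5.35
tcp_pos: [0.558, 0.0117, 0.0698]
eef_rot: [[-0.2, -0.98, 0.002], [-0.98, 0.2, 0.0], [-0.0, -0.002, -1.0]]
contact_force: [5.1, -2.3, -2.3]
opening: 0.022
grip_force: 6.0
clock: 5.72
tcp_pos: [0.558, 0.0117, 0.0698]
eef_rot: [[-0.201, -0.98, 0.002], [-0.98, 0.201, 0.0], [-0.001, -0.002, -1.0]]
contact_force: [5.2, -2.1, -2.6]
opening: 0.0222
grip_force: 39.9
```

```bash
python3 -m inch '0 1.5 0 -1.5 -0.5 -0.5 0;0 3 0 -3 -1 -1 0;0 4.5 0 -4.7 -1 -1.5 0;0 6 0 -6.3 -1 -2 0;0 6 0 -6.3 -1 -2 0' 60
cat > l.py <<'E'
from h import *
np.set_printoptions(precision=4,suppress=True)
def rep():
    s=get_state();R=np.array(s["eef_rot"]);bx=np.array([.2,.98,0]);by=np.array([-.98,.2,0])
    d=np.array(s["tcp_pos"])-[.5573,.0115,0]; f=np.array(s["contact_force"])
    print("lean",-R[:,2]@bx,"bx,by,z mm",np.array([d@bx,d@by,d[2]])*1000,"F bx,by,z",f@bx,f@by,f[2],"grip",s["grip_force"],s["clock"])
rep()
E
python3 l.py
```

```text
clock: 6.35
tcp_pos: [0.5593, 0.0178, 0.0713]
eef_rot: [[-0.198, -0.98, -0.021], [-0.974, 0.2, -0.104], [0.106, 0.0, -0.994]]
contact_force: [4.3, -3.4, -4.5]
opening: 0.0216
grip_force: 59.8
lean 0.10635643709777541 bx,by,z mm [ 6.544  -0.7537 71.3377] F bx,by,z -2.429000441810539 -4.923111175795326 -4.537130116777595 grip 59.84245419502258 6.35
```

```bash
python3 -m inch '0 -3 0 3.1 0 0 0;0 -6 0 6.3 0 0 0;0 -8 0 8.5 0 -0.6 0;0 -10 0 10.5 0 -1.2 0;0 -12 0 12.6 0 -2 0;0 -12 0 12.6 0 -2 0' 60; python3 l.py
python3 - <<'E'
from h import *
save("wrist","w3")
E
```

```text
clock: 7.1
tcp_pos: [0.5545, 0.0056, 0.0721]
eef_rot: [[-0.202, -0.979, 0.016], [-0.974, 0.202, 0.103], [-0.104, 0.005, -0.995]]
contact_force: [3.9, 2.8, -23.8]
opening: 0.0217
grip_force: 59.8
lean -0.10375065914099502 bx,by,z mm [-6.3086  1.588  72.1449] F bx,by,z 3.4981412314048677 -3.2499085745225003 -23.78121568281184 grip 59.81085106730461 7.1
```

View pics/w3.png

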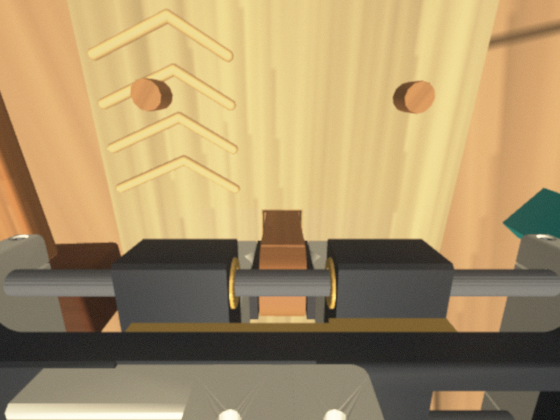

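```bash
cat > b.py <<'E'
from h import *
import sys
np.set_printoptions(precision=4,suppress=True)
s=get_state();R=np.array(s["eef_rot"]);c=get_calibration("wrist");T=np.array(c["tool_from_camera"])
def ray(u,v,z):
    C=R@T[:3,3]+s["tcp_pos"]; d=R@T[:3,:3]@np.linalg.inv(c["intrinsics"])@[u,v,1]; return C+d*(z-C[2])/d[2]
v=list(map(float,sys.argv[1:]))
a,b=ray(v[0],v[1],.063),ray(v[2],v[3],.063);e=(a-b)/np.linalg.norm(a-b); bx=np.array([e[1],-e[0],0]); bx*=np.sign(bx[1])
print("mortise",(a+b)/2+.095*bx,np.linalg.norm(a-b),bx)
E
python3 b.py 148 94 420 97; python3 -m inch '0 3 0 -3.1 0 1 0;0 6 0 -6.3 0 1 0;0 8 0 -8.5 0 0.5 0;0 10 0 -10.5 0 0.2 0;0 12 0 -12.6 0 0 0;0 12 0 -12.6 0 0 0' 60; python3 l.py
```

```text
mortise [0.5564 0.0122 0.063 ] 0.13829096705652116 [ 0.2121  0.9773 -0.    ]
clock: 7.9
tcp_pos: [0.5566, 0.0173, 0.0737]
eef_rot: [[-0.199, -0.98, -0.027], [-0.974, 0.2, -0.105], [0.109, 0.005, -0.994]]
contact_force: [2.4, -5.6, -25.1]
opening: 0.0215
grip_force: 59.8
lean 0.10861212211783638 bx,by,z mm [ 5.5694  1.8847 73.6599] F bx,by,z -5.041273149480587 -3.515149383625947 -25.081670848618923 grip 59.820167273283005 7.9
```

```bash
python3 -m inch '0 -3 0 3.1 0 0.5 0;0 -6 0 6.3 0 1 0;0 -8 0 8.5 0 1 0;0 -10.5 0 10.5 0 1 0;0 -13 0 13.3 0 1 0;0 -13 0 13.3 0 1 0' 60; python3 l.py;  python3 -m inch '0 3 0 -3.1 0 0.5 0;0 6 0 -6.3 0 1 0;0 8 0 -8.5 0 1 0;0 10 0 -10.5 0 1 0;0 13.5 0 -13.6 0 1 0;0 13.5 0 -13.6 0 1 0' 60; python3 l.py
```

```text
clock: 8.65
tcp_pos: [0.5544, 0.0045, 0.0748]
eef_rot: [[-0.202, -0.979, 0.02], [-0.972, 0.203, 0.12], [-0.121, 0.005, -0.993]]
contact_force: [0.9, 2.9, -24.9]
opening: 0.0217
grip_force: 59.8
lean -0.1212025392522593 bx,by,z mm [-7.4418  1.4174 74.7567] F bx,by,z 2.9850396430734025 -0.29501158881989986 -24.9104210637649 grip 59.81398031115532 8.65
clock: 9.4
tcp_pos: [0.5574, 0.0182, 0.0764]
eef_rot: [[-0.197, -0.98, -0.027], [-0.973, 0.199, -0.114], [0.117, 0.003, -0.993]]
contact_force: [-2.1, -3.4, -15.5]
opening: 0.0215
grip_force: 59.8
lean 0.1168563984754336 bx,by,z mm [ 6.5724  1.2057 76.3738] F bx,by,z -3.704922621024612 1.3668159028685511 -15.48766411330054 grip 59.83201280236244 9.4
```

```bash
python3 -m inch '0 -3 0 3.1 0 0 0;0 -6 0 6.3 0 0 0;0 -8 0 8.5 0 0 0;0 -10.5 0 10.5 0 0 0;0 -13 0 13.3 0 -0.5 0;0 -13 0 13.3 0 -0.5 0' 60; python3 l.py;  python3 -m inch '0 3 0 -3.1 0 0.3 0;0 6 0 -6.3 0 0.3 0;0 8 0 -8.5 0 0.3 0;0 10 0 -10.5 0 0 0;0 13 0 -13.3 0 0 0;0 13 0 -13.3 0 0 0' 60; python3 l.py
```

```text
clock: 10.15
tcp_pos: [0.5548, 0.0046, 0.078]
eef_rot: [[-0.202, -0.979, 0.02], [-0.973, 0.203, 0.112], [-0.114, 0.003, -0.994]]
contact_force: [-1.7, 2.0, -23.9]
opening: 0.022
grip_force: 59.8
lean -0.1136708037528608 bx,by,z mm [-7.223   1.0716 77.9732] F bx,by,z 1.6287728691519847 2.112805156514465 -23.91698040535218 grip 59.821307212114334 10.15
clock: 10.9
tcp_pos: [0.5578, 0.0184, 0.0799]
eef_rot: [[-0.198, -0.98, -0.026], [-0.973, 0.2, -0.112], [0.115, 0.003, -0.993]]
contact_force: [-3.5, -3.1, -18.7]
opening: 0.0216
grip_force: 59.8
lean 0.11510021696615018 bx,by,z mm [ 6.8333  0.8741 79.9365] F bx,by,z -3.6947466332902565 2.819613345417556 -18.691696758113654 grip 59.83162209391594 10.9
```

```bash
python3 -m inch '0 -3 0 3.1 0 0 0;0 -6 0 6.3 0 0 0;0 -8 0 8.5 0 0 0;0 -10.5 0 10.5 0 0 0;0 -13 0 13.3 0 -0.3 0;0 -13 0 13.3 0 -0.3 0' 60; python3 l.py;  python3 -m inch '0 3 0 -3.1 0 0.2 0;0 6 0 -6.3 0 0.2 0;0 8 0 -8.5 0 0.2 0;0 10 0 -10.5 0 0 0;0 13 0 -13.3 0 0 0;0 13 0 -13.3 0 0 0' 60; python3 l.py;python3 - <<'E'
from h import *
save("wrist","w4")
E
```

```text
clock: 11.65
tcp_pos: [0.555, 0.0044, 0.0821]
eef_rot: [[-0.201, -0.979, 0.02], [-0.973, 0.202, 0.112], [-0.114, 0.003, -0.994]]
contact_force: [-5.7, 1.8, -18.3]
opening: 0.0218
grip_force: 59.8
lean -0.11353310208760574 bx,by,z mm [-7.4373  0.7905 82.0686] F bx,by,z 0.678995784905619 5.920766291656672 -18.33376564870919 grip 59.847450256347656 11.65
clock: 12.4
tcp_pos: [0.5594, 0.0188, 0.0855]
eef_rot: [[-0.198, -0.98, -0.022], [-0.974, 0.199, -0.112], [0.115, -0.001, -0.993]]
contact_force: [-8.4, -0.4, -4.1]
opening: 0.0217
grip_force: 59.9
lean 0.11457781092147944 bx,by,z mm [ 7.5953 -0.6428 85.5007] F bx,by,z -2.0862779765765813 8.186828493014522 -4.054304848761043 grip 59.916832745075226 12.4
```

View pics/w4.png

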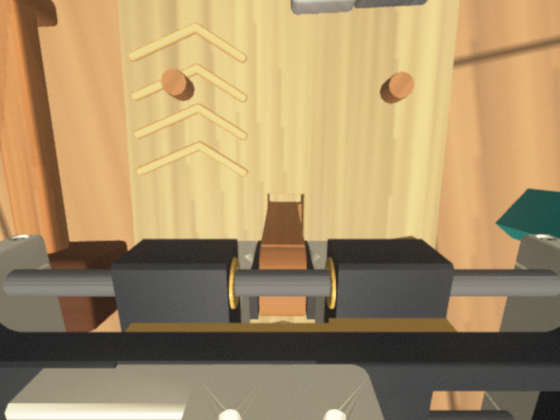

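```bash
python3 -m inch '0 -3 0 3.5 0.5 0 0;0 -6.5 0 7.4 1 0.5 0;0 -6.5 0 7.4 1 0.5 0;0 -6.5 0 7.6 1 -1.5 0;0 -6.5 0 7.8 1 -3.5 0' 60; python3 l.py; python3 b.py 174 82 401 85
```

```text
clock: 13.08
tcp_pos: [0.5578, 0.0117, 0.0905]
eef_rot: [[-0.2, -0.98, 0.003], [-0.98, 0.2, 0.001], [-0.001, -0.003, -1.0]]
contact_force: [-6.1, 1.1, -5.1]
opening: 0.0219
grip_force: 59.9
lean -0.001079729019710802 bx,by,z mm [ 0.2725 -0.4889 90.4757] F bx,by,z -0.11482590227665662 6.205559362777254 -5.079811376121587 grip 59.907891154289246 13.075
mortise [0.5563 0.009  0.063 ] 0.1339961392511543 [ 0.2123  0.9772 -0.    ]
```

```bash
python3 -m inch '0 0 0 0 0.5 -3 0;0 0 0 0 0.5 -7 0;0 0 0 0 0.5 -11 0;0 0 0 0 0.5 -15 0;0 0 0 0 0.5 -20 0;0 0 0 0 0.5 -25 0;0 0 0 0 0.5 -30 0;0 0 0 0 0.5 -34 0;0 0 0 0 0.5 -34 0;0 0 0 0 0.5 -34 0' 60; python3 l.py
python3 - <<'E'
from h import *
im=save("scene","s5"); cv2.imwrite("pics/s5c.png",cv2.resize(im[150:290,200:400,::-1],(800,560),interpolation=2))
E
```

```text
clock: 14.32
tcp_pos: [0.5563, 0.0113, 0.1223]
eef_rot: [[-0.201, -0.98, -0.0], [-0.98, 0.201, -0.0], [0.0, 0.0, -1.0]]
contact_force: [0.1, -0.4, -1.1]
opening: 0.0217
grip_force: 59.9
lean 6.503644904195037e-05 bx,by,z mm [ -0.385    0.8966 122.2784] F bx,by,z -0.34146999602390804 -0.21615745430242286 -1.1057407224216622 grip 59.87990453839302 14.325
```

View pics/s5c.png

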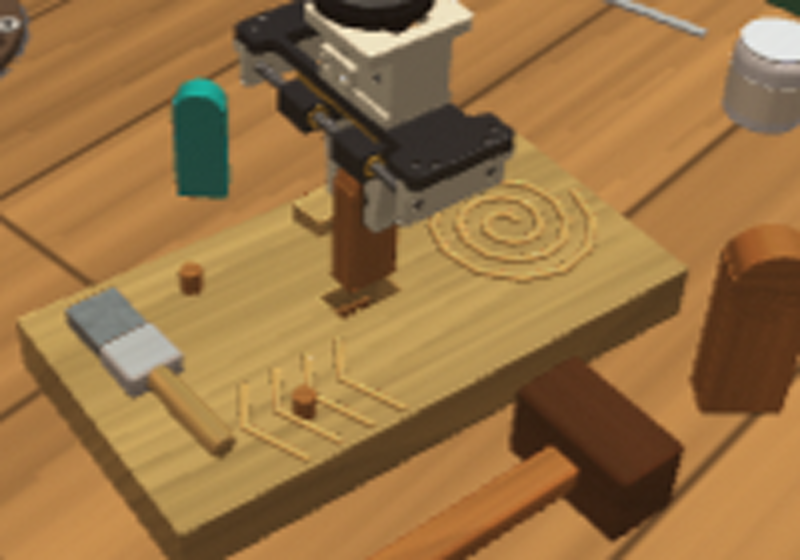

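Run:
```python
from h import *
bx=np.array([.2,.98,0]);by=np.array([-.98,.2,0])
m=np.array([.5563,.0113,0])
for z in (.050,.0575,.0625,.07):
  print(z,[((px("scene",m+a*.02*bx+b*.011*by+[0,0,z])-[200,150])*4).round() for a,b in((-1,-1),(1,-1),(-1,1))])
print([((px("scene",m+a*.025*bx+b*.013*by+[0,0,.045])-[200,150])*4).round() for a,b in((-1,-1),(1,-1),(-1,1))])
```

```text
0.05 [array([344., 308.]), array([391., 286.]), array([326., 290.])]
0.0575 [array([344., 300.]), array([391., 278.]), array([326., 282.])]
0.0625 [array([345., 295.]), array([391., 272.]), array([326., 277.])]
0.07 [array([345., 287.]), array([392., 264.]), array([326., 269.])]
[array([340., 318.]), array([398., 290.]), array([318., 296.])]
```

```bash
python3 -c "
from cell import *
print(hand_in())"
```

```text
the job is handed in; nothing more can be done
None
```

The key was rocked free, first towards the spiral end and then to and fro. I handed the job in at about 14 s with the key held upright roughly 17 mm above its mortise. In the last picture the board and the things beside it look undisturbed; the judge's verdict was not shown.

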